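# Reset the tripped breakers in order

### The arm

A 6-joint arm with a two-finger parallel gripper is mounted at the origin on the work surface. World frame = base frame: x ahead of the robot, y to its left, z up, the work surface at z = 0. Lengths are in m, angles in rad, forces in N, time in s.
With the tool pointing down it reaches from about 0.375 to 0.9 m from the base axis. Payload 3.1 kg.
Tool frame: the origin (TCP) lies on the centre line of the jaws, within the pads' length; the fingertips stand 22 mm ahead of it and the grasp point (between the pads) lies 3 mm ahead of it; z points along the fingers, x is the direction in which the jaws open and shut, and the axes are right-handed (so a half turn about z gives the same grasp; the last joint's range is limited). The gripper opens to 87 mm and grips with 3 to 60 N. Pads are 19 mm wide; open, the fingers measure 117 mm over their backs; the gripper's body (75 mm by 190 mm) begins 51 mm behind the grasp point.
Start: joints at [-1.345, 0.527, 1.433, -0, 1.181, -0.178], TCP at [0.246, -0.575, 0.245] pointing down, gripper open.
Joint ranges: [-3.08, 3.08], [-0.75, 2.2], [0.22, 2.44], [-1.43, 4.57], [0, 2.65], [-2.85, 2.85]. Speed limits (rad/s): [2.79, 2.79, 3.14, 3.14, 3.14, 3.14].

### API

Orientations are given as a unit quaternion [x, y, z, w].
In Python, from rig import robot, camera, order gives the robot as it stands.
- The arm moves only by the shell command python3 -m pendant 'ROWS' [OPENING] [FORCE]. ROWS is JSON, a list of rows, each a list of 2 entries, a list of its own where there are three numbers: the shift along the tool's x, y, z in mm, then the turn about the tool's z in degrees. A call has 1 to 8 rows; each row shifts and turns the commanded pose from where the row before left it, along the tool's axes as they then stand; what a row does not reach is not made up. A row lasts 1/8 s, in which the tool goes at most 62.5 mm and 10.7 degrees, less where a joint would pass 70% of its speed; a pose out of reach is approached as far as the arm can. A call with a gripper value outside its range is refused whole. OPENING is the finger opening in mm, from 0 to 87, set as the call begins (- or left out, the last holds). The fingers move at their own pace and stop on an object; FORCE is the grip in N (left out, the last holds). Time passes only in rows, so rows that do not move let the fingers close. It gives the time, the measured TCP pose, the force and the opening at its end, in the units of the state.
- robot.get_obs(): the state, without advancing time (a new reading comes with each control period).
- camera(name): name is "scene" or "top"; returns a dict with "pixels" (400x640x3 uint8, blue, green, red), "mtx" (3x3 intrinsics, pixels), "R" (3x3) and "t" (3): a world point X has camera coordinates R X + t. Camera axes: x right, y down, z forward; pixel columns grow to the right and rows downward; lengths in m; the calibration is good to about 2 mm. A picture is of the moment at which its call begins. There is no depth.
- order.hand_in(): hands the job in, once; it reports no verdict.
The state is a dict: "time": time; "q": joint angles; "joint_velocities": joint speeds; "joint_torque": joint torques, N m; "position": TCP position; "tool_rot": TCP orientation; "ft_force": force on the tool from outside, world axes, zero at the start; "moment": the same for the moment, N m; "grip_width": finger opening in m.
Only numpy, scipy, OpenCV 4.12 (cv2) and the standard library are available. Lean on these libraries where they do the work, as an engineer would, in place of code of your own. Each camera call takes 0.05 s, during which the arm holds its last target. There are 200 camera calls.

### The job

The bench's power box has tripped. With the fingertips press its breakers back in, lightly, each pushed fully home before the next: first the large round main breaker, then the square one, then the long narrow bar. Leave the small round breaker out, do not press hard, do not pick up, push or knock over the things lying around the box, and finish with the hand clear.

Things in the scene. Friction and masses are not known exactly. Their poses are not given: they have to be found in the camera images.
- power_box: grey metal bench power box, 130 (own x) x 340 (own y) x 80 mm high, fixed to the bench, flat level top face; origin at the centre of its underside, z up. Its outlets are on the two long sides. Four black push-to-reset breakers stand in a row along own y on its top face, about 80 mm apart, each up to 12 mm off the row's line; which breaker is in which place varies
- main_unit: the main breaker, with all its parts: the large round (mushroom) push cap, 36 mm across, in a round bezel; fixed in the top face of the power box; origin on that face (80 mm above the bench) under the centre of the cap, axes along those of the box
- main_top (a point): centre of the flat top of the large round (mushroom) push cap, 36 mm across, in a round bezel of the main breaker; 24 mm above the box's top face when fully out, 14 mm when fully in (the bezel is only 6 mm high); it moves with the cap
- main (a joint): how far the cap of the main breaker is pressed straight down, in m: 0 is fully out (tripped; at the start each cap is 0 to 0.0015 in), 0.010 is fully in against its stop. It resists with about 3 N of friction at slow speed, more if pushed fast, and has no spring: it stays where it is left
- square_unit: the square breaker, with all its parts: the square push cap, 26 x 26 mm, in a square bezel; fixed in the top face of the power box; origin on that face (80 mm above the bench) under the centre of the cap, axes along those of the box
- square_top (a point): centre of the flat top of the square push cap, 26 x 26 mm, in a square bezel of the square breaker; 24 mm above the box's top face when fully out, 14 mm when fully in (the bezel is only 6 mm high); it moves with the cap
- square (a joint): how far the cap of the square breaker is pressed straight down, in m: 0 is fully out (tripped; at the start each cap is 0 to 0.0015 in), 0.010 is fully in against its stop. It resists with about 3 N of friction at slow speed, more if pushed fast, and has no spring: it stays where it is left
- bar_unit: the bar breaker, with all its parts: the long narrow bar-shaped push cap, 44 mm along its own x by 15 mm along its own y, in an oblong bezel; fixed in the top face of the power box; origin on that face (80 mm above the bench) under the centre of the cap, axes along those of the box
- bar_top (a point): centre of the flat top of the long narrow bar-shaped push cap, 44 mm along its own x by 15 mm along its own y, in an oblong bezel of the bar breaker; 24 mm above the box's top face when fully out, 14 mm when fully in (the bezel is only 6 mm high); it moves with the cap
- bar (a joint): how far the cap of the bar breaker is pressed straight down, in m: 0 is fully out (tripped; at the start each cap is 0 to 0.0015 in), 0.010 is fully in against its stop. It resists with about 3 N of friction at slow speed, more if pushed fast, and has no spring: it stays where it is left
- small_unit: the small breaker, with all its parts: the small round push cap, 16 mm across, in a round bezel; fixed in the top face of the power box; origin on that face (80 mm above the bench) under the centre of the cap, axes along those of the box
- small_top (a point): centre of the flat top of the small round push cap, 16 mm across, in a round bezel of the small breaker; 24 mm above the box's top face when fully out, 14 mm when fully in (the bezel is only 6 mm high); it moves with the cap
- small (a joint): how far the cap of the small breaker is pressed straight down, in m: 0 is fully out (tripped; at the start each cap is 0 to 0.0015 in), 0.010 is fully in against its stop. It resists with about 3 N of friction at slow speed, more if pushed fast, and has no spring: it stays where it is left
- screwdriver: screwdriver about 200 mm long lying on the bench on the robot's side of the power box, up to 30 mm high; origin at the middle of its underside; a bystander, leave it alone
- wrench: steel wrench about 180 mm long lying on the bench beyond the power box, under 20 mm high; origin at the middle of its underside; a bystander, leave it alone
- jar: closed grey jar, 60 mm across, 75 mm high, standing beyond the power box; origin at the middle of its underside; a bystander, leave it alone
- socket: steel wrench socket, 32 mm across, 40 mm high, standing on the bench off one end of the power box; origin at the middle of its underside; a bystander, leave it alone

How it is judged:
On the way, in this order (a step that is already met when the one before it is completed fails the run):
1. the main breaker is pressed in, and those later in the order are still out (value of joint main above 0.0075 m and value of joint each of square, bar below 0.003 m), for 0.1 s.
2. the square breaker is pressed in, and those later in the order are still out (value of joint square above 0.0075 m and value of joint bar below 0.003 m), for 0.1 s.
3. the bar breaker is pressed in (value of joint bar above 0.0075 m), for 0.1 s.
At the end, for the whole second after the job is handed in: The main, square and bar breakers are pressed in by more than 7.5 of their 10 mm, the small breaker is out (pressed less than 3 mm), and screwdriver, wrench, jar and socket are at rest within 15 mm of where they began (value of joint each of main, square, bar above 0.0075 m and value of joint small below 0.003 m and distance of each of screwdriver, wrench, jar, socket from where it was at the start of the episode below 0.015 m and linear speed of each of screwdriver, wrench, jar, socket below 0.02 m/s); the robot touches nothing.
It fails at once if a breaker or the power box is pressed or struck with more than 30 N (contact force between anything else and power_box above 30 N or contact force between anything else and main_unit above 30 N or contact force between anything else and square_unit above 30 N or contact force between anything else and bar_unit above 30 N or contact force between anything else and small_unit above 30 N).
It fails at once if the small breaker is pressed in by more than 3 mm (value of joint small above 0.003 m).
It fails at once if the square or bar breaker is pressed in by more than 3 mm before the main one is in (value of joint main below 0.0075 m and value of joint any of square, bar above 0.003 m).
It fails at once if the bar breaker is pressed in by more than 3 mm before the square one is in (value of joint square below 0.0075 m and value of joint bar above 0.003 m).
It fails at once if the screwdriver, wrench, jar or socket is moved or lifted by more than 15 mm, or the jar or socket tipped by more than 0.3 rad (distance of any of screwdriver, wrench, jar, socket from where it was at the start of the episode above 0.015 m or angle between any of jar, socket's own z axis and vertical above 0.3 rad).
It also fails if it takes over 40 s, if anything falls off the work surface, if the arm or the gripper's body presses on something with over 40 N, if the wrist force passes 120 N, or if a joint passes its speed limit or range.

## Working session

There is one attempt and no reset: what is moved stays moved. The work goes in short steps, Python scripts to look and compute and a shell command to move; the robot and the scene stay as the last step left them, time stands still between calls to the robot, and variables do not carry over. Pictures are saved under pics/ and viewed, about 8 in all and at most 12, crops included, and the job is handed in when it is done.

```bash
ls; mkdir -p pics
python3 - <<'E'
from rig import robot,camera
import cv2,numpy as np
for n in("top","scene"):
    c=camera(n);cv2.imwrite(f"pics/{n}0.png",c["pixels"]);np.savez(f"{n}0.npz",**c)
    print(n,c["mtx"].round(1).tolist(),(-c["R"].T@c["t"]).round(3),c["R"].round(3).tolist())
o=robot.get_obs();print({k:np.round(v,3) for k,v in o.items()})
E
```

```text
pics
top [[444.4, 0.0, 327.0], [0.0, 444.4, 198.8], [0.0, 0.0, 1.0]] [0.434 0.083 0.92 ] [[0.0, -1.0, 0.0], [-0.991, -0.0, -0.132], [0.132, -0.0, -0.991]]
scene [[441.2, 0.0, 319.2], [0.0, 441.2, 199.6], [0.0, 0.0, 1.0]] [ 0.776 -0.294  0.711] [[0.856, 0.517, 0.017], [0.43, -0.692, -0.579], [-0.287, 0.503, -0.815]]
{'time': np.float64(0.1), 'q': array([-1.345,  0.528,  1.434, -0.   ,  1.181, -0.179]), 'joint_velocities': array([-0.   , -0.002, -0.001,  0.001,  0.001, -0.001]), 'joint_torque': array([  0.   , -44.099, -17.715,   0.064,   0.053,  -0.   ]), 'position': array([ 0.245, -0.574,  0.244]), 'tool_rot': array([ 0.835, -0.551, -0.001, -0.001]), 'ft_force': array([1.06 , 0.844, 0.299]), 'moment': array([-0.042, -0.036, -0.005]), 'grip_width': np.float64(0.087)}
```

View pics/top0.png

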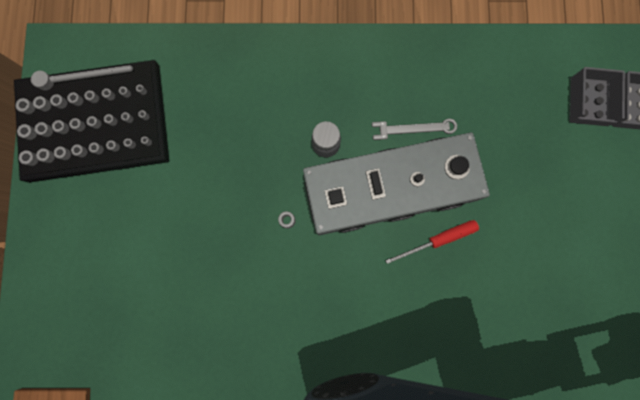

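View pics/scene0.png

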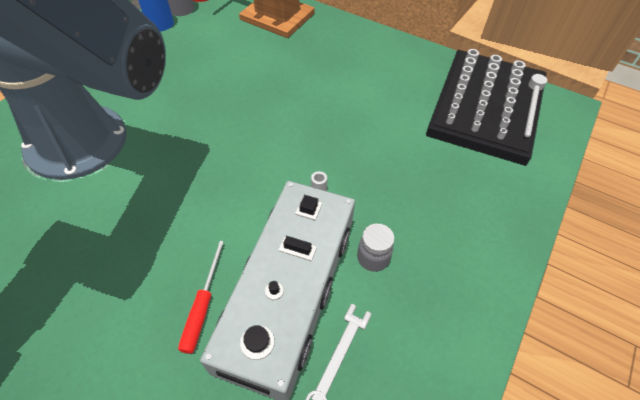

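```bash
cat > h.py <<'E'
import numpy as np,cv2
def ray(c,uv,z):
    d=c["R"].T@np.linalg.inv(c["mtx"])@np.array([*uv,1.]);o=-c["R"].T@c["t"]
    return o+d*(z-o[2])/d[2]
def proj(c,X):
    p=c["mtx"]@(c["R"]@np.asarray(X)+c["t"]);return p[:2]/p[2]
def blobs(c,pts,r=22):
    """dark-cap blob nearest each seed: centroid, box"""
    g=cv2.cvtColor(c["pixels"],cv2.COLOR_BGR2GRAY);out={}
    for n,(u,v) in pts.items():
        u,v=int(u),int(v);w=g[v-r:v+r,u-r:u+r]
        k,l,s,ce=cv2.connectedComponentsWithStats((w<70).astype(np.uint8))
        i=1+np.argmin(np.hypot(*(ce[1:]-r).T)-.02*s[1:,4]); 
        out[n]=(ce[i]+[u-r,v-r],s[i])
    return out
E
python3 - <<'E'
from h import *
T=dict(np.load("top0.npz"));S=dict(np.load("scene0.npz"))
a=blobs(T,dict(square=(336,197),bar=(376,184),small=(418,178),main=(458,166)))
b=blobs(S,dict(square=(309,204),bar=(297,245),small=(273,287),main=(256,338)))
for n in a:
    print(n,a[n][0].round(1),a[n][1][2:],b[n][0].round(1),b[n][1][2:],"top@.098",ray(T,a[n][0],.098).round(4),"scene",ray(S,b[n][0],.098).round(4))
    # triangulate
    P=[c["mtx"]@np.c_[c["R"],c["t"]] for c in(T,S)]
    X=cv2.triangulatePoints(P[0],P[1],a[n][0].reshape(2,1),b[n][0].reshape(2,1));print("  tri",(X[:3]/X[3]).ravel().round(4))
R=lambda uv,z:ray(T,uv,z).round(3)
print("jar",R((326,132),.075),"socket",R((286,219),.04),"sd",R((480,226),.02),R((388,262),.01))
E
```

```text
square [335.4 196.5] [ 14  14 156] [308.3 204.7] [ 17  19 232] top@.098 [0.5479 0.0675 0.098 ] scene [0.5498 0.0657 0.098 ]
  tri [0.5485 0.0675 0.0947]
bar [375.6 182.7] [ 12  23 167] [297.2 245. ] [ 27  17 290] top@.098 [ 0.574  -0.0079  0.098 ] scene [ 0.5761 -0.0096  0.098 ]
  tri [ 0.5748 -0.0081  0.0944]
small [418.  177.6] [ 9  8 54] [273.6 287.6] [ 9 12 90] top@.098 [ 0.5837 -0.0876  0.098 ] scene [ 0.5855 -0.0889  0.098 ]
  tri [ 0.5844 -0.0881  0.095 ]
main [458.7 165. ] [ 20  18 272] [256.  338.8] [ 24  26 481] top@.098 [ 0.6079 -0.165   0.098 ] scene [ 0.6081 -0.1647  0.098 ]
  tri [ 0.608  -0.1648  0.0981]
jar [0.678 0.085 0.075] socket [0.511 0.165 0.04 ] sd [ 0.498 -0.227  0.02 ] [ 0.426 -0.04   0.01 ]
```

```bash
cat > rel.py <<'E'
import sys,numpy as np
from rig import robot
from scipy.spatial.transform import Rotation as Ro
o=robot.get_obs();t=dict(main=(.608,-.165),square=(.548,.067),bar=(.5745,-.0085))[sys.argv[1]]
d=np.array([*t,float(sys.argv[2])])-o["position"]
r=Ro.from_quat(o["tool_rot"])
print("t",o["time"],"pos",o["position"].round(4),"F",o["ft_force"].round(2),"go mm",(r.inv().apply(d)*1e3).round(1),"toolz",r.as_matrix()[:,2].round(3),"w",o["grip_width"])
E
python3 -m pendant '[[[-19,-41,5],0],[[-19,-41,5],0],[[-19,-41,5],0],[[-19,-41,5],0],[[-19,-41,5],0],[[-19,-41,5],0],[[-19,-41,5],0],[[-19,-41,5],0]]' 0 5; python3 rel.py main 0.145
```

```text
time: 1.1
position: [0.4882, -0.3047, 0.204]
tool_rot: [0.835, -0.551, -0.0, -0.0]
ft_force: [0.3, -0.1, 0.2]
grip_width: 0.0149
t 1.1 pos [ 0.4882 -0.3047  0.204 ] F [ 0.28 -0.1   0.23] go mm [ -81.4 -165.1   59. ] toolz [-0.001  0.    -1.   ] w 0.014875072954873655
```

```bash
python3 -m pendant '[[[-19,-40,10],0],[[-19,-40,10],0],[[-19,-40,10],0],[[-15,-30,10],0],[[-7,-14,9],0],[[0,0,5],0],[[0,0,0],0],[[0,0,0],0]]'; python3 rel.py main 0.126
python3 - <<'E'
from rig import camera
import cv2,numpy as np
a=camera("scene")["pixels"][220:400,160:400];b=camera("top")["pixels"][90:270,280:520]
cv2.imwrite("pics/close1.png",cv2.resize(np.vstack([a,b]),None,fx=1.66,fy=1.66,interpolation=3))
E
```

```text
time: 2.1
position: [0.6068, -0.1702, 0.1509]
tool_rot: [0.834, -0.552, 0.0, 0.0]
ft_force: [0.3, -0.7, 0.0]
grip_width: 0.0005
t 2.1 pos [ 0.6068 -0.1702  0.1509] F [ 0.33 -0.69  0.04] go mm [-4.4 -3.2 24.9] toolz [ 0. -0. -1.] w 0.0004792128139441079
```

View pics/close1.png

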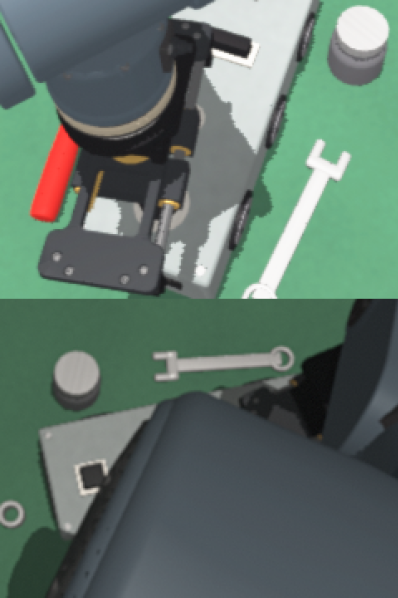

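The closed fingers hang over the main breaker (upper crop, about (150,215)). Box and bystanders are undisturbed, and the body is well above the other caps. I'll correct by a few mm and descend.

```bash
python3 -m pendant '[[[-4,-3,6],0],[[0,0,7],0],[[0,0,5],0],[[0,0,2],0],[[0,0,2],0],[[0,0,1],0],[[0,0,1],0],[[0,0,1],0]]'; python3 rel.py main 0.116
```

```text
time: 3.2
position: [0.6086, -0.1642, 0.1259]
tool_rot: [0.835, -0.551, 0.0, -0.0]
ft_force: [-0.2, 0.4, 2.6]
grip_width: 0.0007
t 3.2 pos [ 0.6086 -0.1642  0.1259] F [-0.2   0.37  2.61] go mm [0.5 0.8 9.9] toolz [ 0. -0. -1.] w 0.0007090935086531882
```

Contact at z 0.126, as expected.

```bash
python3 -m pendant '[[[0,0,1],0],[[0,0,1],0],[[0,0,1],0],[[0,0,1],0],[[0,0,1],0],[[0,0,1],0],[[0,0,1],0],[[0,0,1],0]]'; python3 rel.py main 0.116
```

```text
time: 4.2
position: [0.6085, -0.1641, 0.1175]
tool_rot: [0.835, -0.551, 0.0, -0.0]
ft_force: [-0.9, 0.2, 2.7]
grip_width: 0.0006
t 4.2 pos [ 0.6085 -0.1641  0.1175] F [-0.86  0.18  2.67] go mm [0.6 0.8 1.5] toolz [ 0. -0. -1.] w 0.0006392211070798553
```

```bash
python3 -m pendant '[[[0,0,0.5],0],[[0,0,0.5],0],[[0,0,0.5],0],[[0,0,0],0]]'; python3 -m pendant '[[[0,0,0.3],0],[[0,0,0.3],0],[[0,0,0],0]]'
```

```text
time: 4.7
position: [0.6086, -0.1642, 0.1164]
tool_rot: [0.835, -0.551, 0.0, -0.0]
ft_force: [-0.9, 1.4, 5.2]
grip_width: 0.0008
time: 5.08
position: [0.6086, -0.1642, 0.1164]
tool_rot: [0.835, -0.551, 0.0, -0.0]
ft_force: [-1.0, 0.1, 8.4]
grip_width: 0.0005
```

Main is home: force climbs from 5 to 8 N with no travel. Lifting and going to the square one.

```bash
python3 -m pendant '[[[0,0,-12],0],[[0,0,-25],0],[[-39,-6,0],0],[[-45,-7,0],0],[[-45,-7,0],0],[[-45,-7,0],0],[[-40,-6,0],0],[[-22,-3,0],0]]';  python3 -m pendant '[[[0,0,0],0],[[0,0,0],0]]'; python3 rel.py square 0.126
python3 - <<'E'
from h import *
from rig import camera
import cv2,numpy as np
S=camera("scene");b=blobs(S,dict(main=(256,341)))["main"];print(b[0],b[1][2:])
cv2.imwrite("pics/close2.png",cv2.resize(S["pixels"][130:400,140:400],None,fx=2,fy=2,interpolation=3))
E
```

```text
time: 6.08
position: [0.5476, 0.0691, 0.1524]
tool_rot: [0.835, -0.55, -0.001, 0.0]
ft_force: [-0.4, 0.1, 0.6]
grip_width: 0.0002
time: 6.32
position: [0.5494, 0.0664, 0.1526]
tool_rot: [0.835, -0.551, 0.0, -0.0]
ft_force: [0.7, -0.7, 0.6]
grip_width: 0.0002
t 6.325 pos [0.5494 0.0664 0.1526] F [ 0.65 -0.73  0.57] go mm [-1.1  1.  26.6] toolz [ 0.001 -0.    -1.   ] w 0.00019932599198953813
[256.49074074 340.76851852] [ 23  24 432]
```

View pics/close2.png

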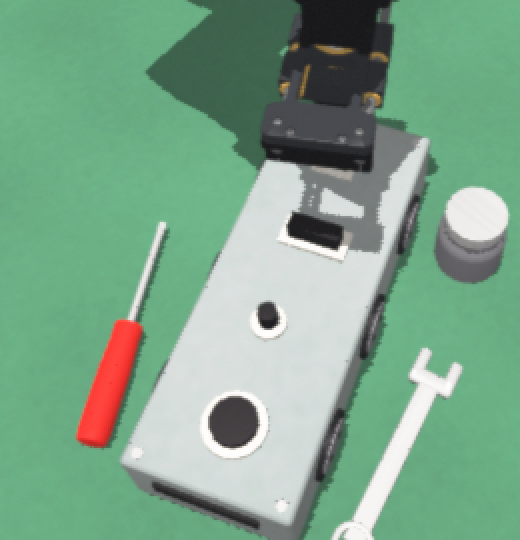

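The main cap (crop (233,421)) sits low in its bezel, bar and small are still out, and the fingers are over the square one (behind the bracket at (320,150)). Descending.

```bash
python3 -m pendant '[[[-1,1,10],0],[[0,0,8],0],[[0,0,4],0],[[0,0,1],0],[[0,0,1],0],[[0,0,1],0],[[0,0,1],0],[[0,0,1],0]]'; python3 -m pendant '[[[0,0,1],0],[[0,0,1],0],[[0,0,1],0],[[0,0,1],0],[[0,0,1],0],[[0,0,1],0]]'; python3 rel.py square 0.116
```

```text
time: 7.38
position: [0.5476, 0.0676, 0.1256]
tool_rot: [0.835, -0.551, 0.0, -0.0]
ft_force: [-0.0, 0.0, 2.9]
grip_width: 0.0004
time: 8.12
position: [0.5476, 0.0676, 0.1194]
tool_rot: [0.835, -0.551, 0.0, -0.0]
ft_force: [0.3, -0.1, 3.7]
grip_width: 0.0006
t 8.125 pos [0.5476 0.0676 0.1194] F [ 0.29 -0.06  3.67] go mm [ 0.7 -0.1  3.4] toolz [ 0.  0. -1.] w 0.0005691611716425278
```

```bash
python3 -m pendant '[[[0,0,1],0],[[0,0,1],0],[[0,0,0.5],0],[[0,0,0.5],0],[[0,0,0.5],0],[[0,0,0],0]]'; python3 -m pendant '[[[0,0,0.3],0],[[0,0,0.3],0],[[0,0,0],0]]'
```

```text
time: 8.88
position: [0.5476, 0.0676, 0.1164]
tool_rot: [0.835, -0.551, 0.0, -0.0]
ft_force: [-0.9, 0.7, 6.7]
grip_width: 0.0005
time: 9.25
position: [0.5476, 0.0676, 0.1164]
tool_rot: [0.835, -0.551, 0.0, -0.0]
ft_force: [-2.1, 0.1, 8.5]
grip_width: 0.0004
```

```bash
python3 -m pendant '[[[0,0,-12],0],[[0,0,-24],0],[[20,1,0],0],[[30,2,0],0],[[22,2,0],0],[[8,0,0],0],[[0,0,0],0],[[0,0,0],0]]'; python3 rel.py bar 0.126
python3 - <<'E'
from rig import camera
import cv2,numpy as np
a=camera("scene")["pixels"][150:390,170:400];b=camera("top")["pixels"][90:270,290:520]
cv2.imwrite("pics/close3.png",cv2.resize(np.vstack([a,b]),None,fx=1.4,fy=1.4,interpolation=3))
E
```

```text
time: 10.25
position: [0.5737, -0.0073, 0.1511]
tool_rot: [0.835, -0.551, -0.001, 0.0]
ft_force: [0.6, 0.3, 0.3]
grip_width: 0.0004
t 10.25 pos [ 0.5737 -0.0073  0.1511] F [0.64 0.27 0.28] go mm [ 1.4 -0.2 25.1] toolz [-0.001  0.001 -1.   ] w 0.0003780933877396455
```

View pics/close3.png

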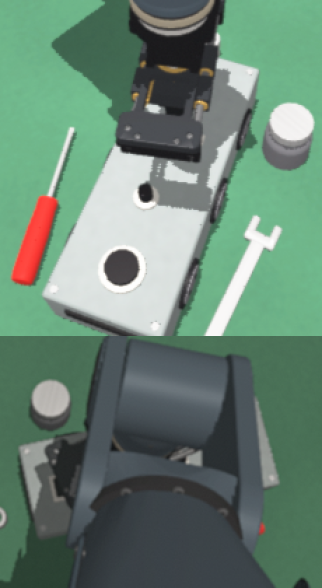

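The fingers are over the bar, with the small cap at crop (146,190) still out and clear of them. Descending.

```bash
python3 -m pendant '[[[1,0,9],0],[[0,0,8],0],[[0,0,4],0],[[0,0,1],0],[[0,0,1],0],[[0,0,1],0],[[0,0,1],0],[[0,0,1],0]]'; python3 -m pendant '[[[0,0,1],0],[[0,0,1],0],[[0,0,1],0],[[0,0,1],0],[[0,0,1],0],[[0,0,1],0]]'; python3 rel.py bar 0.116
```

```text
time: 11.35
position: [0.5748, -0.0089, 0.1254]
tool_rot: [0.835, -0.551, 0.0, -0.0]
ft_force: [0.0, -0.1, 1.2]
grip_width: 0.0006
time: 12.1
position: [0.5748, -0.0089, 0.1193]
tool_rot: [0.835, -0.551, 0.0, -0.0]
ft_force: [-0.5, -0.5, 2.3]
grip_width: 0.0004
t 12.1 pos [ 0.5748 -0.0089  0.1193] F [-0.53 -0.5   2.33] go mm [-0.5  0.1  3.3] toolz [ 0. -0. -1.] w 0.0003796170558204151
```

```bash
python3 -m pendant '[[[0,0,1],0],[[0,0,1],0],[[0,0,0.5],0],[[0,0,0.5],0],[[0,0,0.5],0],[[0,0,0],0]]'; python3 -m pendant '[[[0,0,0.3],0],[[0,0,0.3],0],[[0,0,0],0]]'
```

```text
time: 12.85
position: [0.5748, -0.0089, 0.1164]
tool_rot: [0.835, -0.551, 0.0, -0.0]
ft_force: [-1.3, -1.2, 5.7]
grip_width: 0.0006
time: 13.22
position: [0.5748, -0.0089, 0.1164]
tool_rot: [0.835, -0.551, 0.0, -0.0]
ft_force: [-1.9, 0.1, 9.1]
grip_width: 0.0007
```

```bash
python3 -m pendant '[[[0,0,-12],0],[[0,0,-30],0],[[0,0,-40],0],[[25,35,-20],0],[[25,40,0],0],[[25,40,0],0],[[25,40,0],0],[[25,40,0],0]]';python3 -m pendant '[[[30,35,0],0],[[30,30,0],0],[[30,30,0],0],[[25,25,0],0],[[20,20,0],0],[[0,0,0],0],[[0,0,0],0],[[0,0,0],0]]'
python3 - <<'E'
from rig import camera
from h import *
T0=dict(np.load("top0.npz"));S0=dict(np.load("scene0.npz"))
S=camera("scene");T=camera("top")
f=lambda s:s["pixels"][130:390,160:420]
cv2.imwrite("pics/end.png",cv2.resize(np.hstack([f(S0),f(S)]),None,fx=1.5,fy=1.5,interpolation=3))
for n,a,b in(("top",T0,T),("scene",S0,S)):
    d=cv2.absdiff(a["pixels"],b["pixels"]).max(2);print(n,end=" ")
    P=dict(jar=(.678,.085,.04),socket=(.511,.165,.02),sd=(.462,-.13,.015),wrench=(.69,-.1,.01))
    for k,X in P.items():
        u,v=proj(a,X).astype(int);w=d[max(v-15,0):v+15,u-15:u+15];print(k,int((w>40).sum()),end="; ")
    print()
E
```

```text
time: 14.22
position: [0.4437, -0.2015, 0.2175]
tool_rot: [0.835, -0.551, 0.0, -0.0]
ft_force: [0.3, -1.4, 0.5]
grip_width: 0.0001
time: 15.22
position: [0.3691, -0.3783, 0.2172]
tool_rot: [0.835, -0.55, -0.0, -0.0]
ft_force: [-0.0, 0.2, 0.1]
grip_width: 0.0005
top jar 0; socket 0; sd 0; wrench 0; 
scene jar 0; socket 28; sd 0; wrench 0;
```

View pics/end.png

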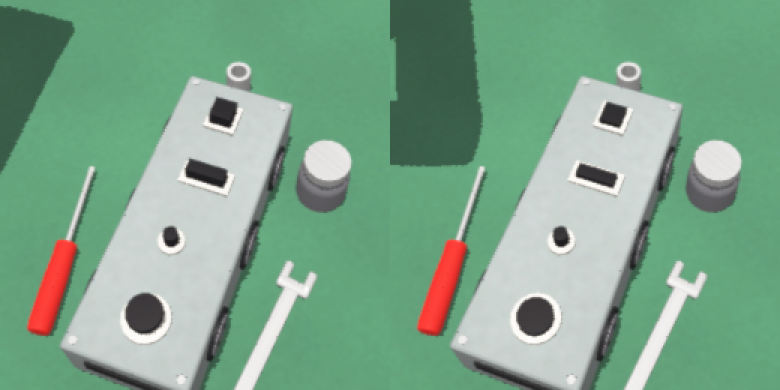

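The before/after pair shows main (535,316), bar (596,175) and square (613,114) all low. The small one (560,236) is still out, and no bystander has moved; the 28 changed pixels near the socket are likely the square cap's lowering inside that window.

```bash
python3 -c "
from rig import order;print(order.hand_in())"
```

```text
the job is handed in; nothing more can be done
None
```

I pressed the main, square and bar breakers home in that order with the closed fingertips, and left the small round one out. The job is handed in at about 15 s of the 40 s; `hand_in` reports no verdict.

- **Presses:** Each cap stopped at a tool height of 0.1164 m, about 10 mm below where it was first touched. The measured force then rose to 8–9 N with no further travel, well under the 30 N limit. These are readings at the end of each call, not continuous peaks.
- **Final pictures:** The three caps sit low in their bezels, the small one still stands out, and the hand is clear of everything.
- **Bystanders:** The top view showed no change at the screwdriver, wrench, jar or socket. The scene view showed 28 changed pixels in the socket's window. I put this down to the square cap going down next to it, since the socket looks unmoved in the before/after pair, but I did not check it further.
- **Not checked by eye:** While the arm was over the bar, the square cap was hidden. That it was in before I pressed the bar rests on the force and height readings.

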